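# Open the pink pencil box at the dining table

## Task

Open the pink pencil box for homework: press the white release tab on its lid down and, keeping it pressed, slide the lid along its rails towards the robot, the way the white arrows point, until it is fully open at its stop, then let go. Leave the lid of the teal pencil box shut.

Things in the scene. Friction and masses are not known exactly. Their poses are not given: they have to be found in the camera images.
- pink_box: Pink pencil box, fixed to the table: 220 (x) x 90 (y) x 48 mm high, a rail along each long edge. Origin: centre of its underside on the table. z up; -x is the way the lid opens, towards the robot within 32 degrees. Lid top 44 mm above the table. White arrows on the lid.
- pink_tab (a point): Centre of the white release tab's flat top, 46 x 46 mm, moving with it; axes as the box's. 63 mm from box centre towards its +x end, 52 mm above the table. A rib 6 mm thick, 7 mm high spans its -x edge, 23 mm from here: a fingertip on the top pushes it. Sprung: 7 mm travel straight down, 1.5 to 5 N. 4 mm down frees the lid; keep it down for the first 20 mm of sliding or all the way.
- pink_lid (a joint): Slide of the pink lid along its rails in m: 0 shut, growing as it opens towards the robot, 0.090 fully open at a hard stop. Slides with about 1.5 N friction and stays where it is left.
- teal_lid (a joint): Slide of the lid of the other pencil box, which is the same in shape but teal (bystander): 0 shut, 0.090 fully open.
Things that resemble listed ones, but are neither listed nor needed, are in the scene too. Of the things that look like the pink_box, take the one that is farthest to the robot's right at the start.

How it is judged:
At the end, for the whole second after the job is handed in: The pink lid is fully open (slid at least 75 of its 90 mm) and at rest; the teal lid is still shut (within 10 mm) (value of joint pink_lid above 0.075 m and velocity of joint pink_lid between -0.01 and 0.01 m/s and value of joint teal_lid below 0.01 m); the robot touches nothing.
It fails at once if the teal box's lid was opened (more than 10 mm) (value of joint teal_lid above 0.01 m).
It also fails if it takes over 29 s, if anything falls off the work surface, if the arm or the gripper's body presses on something with over 40 N, if the wrist force passes 120 N, or if a joint passes its speed limit or range.

## Robot

A 7-joint arm with a two-finger parallel gripper is mounted at the origin on the work surface. World frame = base frame: x ahead of the robot, y to its left, z up, the work surface at z = 0. Lengths are in m, angles in rad, forces in N, time in s.
With the tool pointing down it reaches from about 0.425 to 0.95 m from the base axis. Payload 16.7 kg.
Tool frame: the origin (TCP) lies on the mounting face of the last link; the fingertips stand 199 mm ahead of it and the grasp point (between the pads) lies 180 mm ahead of it; x points along the fingers, z is the direction in which the jaws open and shut, and the axes are right-handed (so a half turn about x gives the same grasp; the last joint's range is limited). The gripper opens to 94 mm and grips with 3 to 60 N. Pads are 16 mm wide; open, the fingers measure 119 mm over their backs; the gripper's body (75 mm by 177 mm) begins 78 mm behind the grasp point.
Start: joints at [1.188, 0.426, 0.074, 1.606, -0.034, 1.111, -0.067], TCP at [0.156, -0.657, 0.405] pointing down, gripper open.
Joint ranges: [-2.85, 2.85], [-0.5, 2.14], [-1.23, 1.37], [0.21, 2.46], [-1.02, 4.16], [0.16, 2.05], [-2.73, 2.73]. Speed limits (rad/s): [1.89, 1.89, 2.39, 2.39, 3.01, 3.01, 3.01].

## Interface

Orientations are given as [roll, pitch, yaw] about the fixed x, y, z axes, in that order (R = Rz(yaw) Ry(pitch) Rx(roll)).
In Python, from rig import sensors, imaging, job, finder gives the robot as it stands.
- The arm moves only by the tool arm_command, never from a script. Its argument "targets" is a list of rows, each an object with "xyz": the shift along the tool's x, y, z in cm, a list of three; "yaw": the turn about the tool's x in rad. In form: [{"xyz": [dx, dy, dz], "yaw": yaw}, ...]. A call has exactly 10 rows; each row is the pose to reach, as a shift and turn from the pose measured when the call began, along the tool's axes at that moment; what a row does not reach only later rows make up. A row lasts 1/8 s, in which the tool goes at most 62.5 mm and 10.7 degrees, less where a joint would pass 70% of its speed; a pose out of reach is approached as far as the arm can. A call with a gripper value outside its range is refused whole. "claw" is the finger opening in cm, from 0 to 9.4, set as the call begins (left out, the last holds). The fingers move at their own pace and stop on an object; "squeeze" is the grip in N (left out, the last holds). Time passes only in rows, so rows that repeat a pose let the fingers close, or fill a call up. It gives the time, the measured TCP pose, the force and the opening at its end, in the units of the state.
- sensors.observe(): the state, without advancing time (a new reading comes with each control period).
- imaging.camera(name): name is "side" or "top" or "wrist"; returns (picture, depth): 420x560x3 uint8, blue, green, red; 420x560 float32, m along the optical axis (not along the pixel's ray), 0 where there is no reading.
- imaging.camera_info(name): a dict with "fx", "fy", "cx", "cy" (pixels), "k1" (the pictures are not rectified: a ray, as slopes to the right and down, at radius r is drawn at 1 + k1 r^2 times it, then the intrinsics apply), "eye" and "attitude" of the camera in the world; the wrist camera has in their place "hand_eye" (4x4, takes a point from camera to tool coordinates, whose origin is the TCP and whose axes are the tool frame's). Camera axes: x right, y down, z forward; pixel columns grow to the right and rows downward; lengths in m; the calibration is good to about 2 mm. A picture is of the moment at which its call begins: read the wrist's pose just before it. camera_info takes no time and is no camera call.
- job.job_done(): hands the job in, once; it reports no verdict.
Trained networks look in the newest picture that a camera, given by its name, has taken for a name from the list of things; names that differ only in an ending like _2 or _b are one class to them, and where a whole thing is asked for, a point or a joint stands for the part that bears it (a point fixed in the world has none). Each returns a list of dicts, best first, with "conf" (0 to 1); they miss things now and then, are a little off and sometimes report something else, mostly with a low value. They report only what shows in the picture. A call takes as long as a camera call. They do not tell look-alikes from the thing itself.
- finder.look_for(camera, query): "point" ([row, column] in pixels, amid what is visible of it).
The state is a dict: "clock": time; "joints": joint angles; "qd": joint speeds; "joint_efforts": joint torques, N m; "ee_pos": TCP position; "orientation": TCP orientation; "force": force on the tool from outside, world axes, zero at the start; "moment": the same for the moment, N m; "grip_width": finger opening in m.
Only numpy, scipy, OpenCV 4.12 (cv2) and the standard library are available. Lean on these libraries where they do the work, as an engineer would, in place of code of your own. Each camera call takes 0.05 s, during which the arm holds its last target.

## Working session

There is one attempt and no reset: what is moved stays moved. The work goes in short steps, Python scripts to look and compute and a tool call to move; the robot and the scene stay as the last step left them, time stands still between calls to the robot, and variables do not carry over. Pictures are saved under pics/ and viewed, and the job is handed in when it is done.

Besides the shell and the picture viewer there is one more tool, called after "Request:" in YAML: its name, and indented under it one key for each argument. arm_command: Moves the arm, as the interface text tells. Its arguments: {"type":"object","properties":{"targets":{"type":"array"},"claw":{"type":"number"},"squeeze":{"type":"number"}},"required":["targets"]}

```bash
mkdir -p pics; python3 - <<'E'
from rig import sensors, imaging, job, finder
import cv2
print(sensors.observe())
for n in ["top","side"]:
    p,d=imaging.camera(n); cv2.imwrite(f"pics/{n}0.png",p)
    import numpy as np; np.save(f"{n}0.npy",d)
    print(n,imaging.camera_info(n))
    for q in ["pink_box","pink_tab"]: print(q,finder.look_for(n,q))
print(imaging.camera_info("wrist"))
E
```

```text
{'clock': 0.0, 'joints': array([ 1.18747459,  0.42674427,  0.07387183,  1.60660009, -0.03410209,
        1.11078411, -0.06709054]), 'qd': array([ 3.45263645e-06, -4.39754517e-04,  7.56906043e-05,  1.38246104e-04,
        1.08829146e-03,  1.11990519e-03, -1.08857384e-03]), 'joint_efforts': array([ 1.82617468e-04, -9.35810995e+01,  3.66734840e+00, -4.54183030e+01,
       -4.87601256e-02,  2.02960067e-02,  1.52425400e-04]), 'ee_pos': array([ 0.15633144, -0.65646387,  0.40397094]), 'orientation': array([-3.0614735 ,  1.5695206 ,  1.88469522]), 'force': array([ 0.06269142, -1.00260539,  0.32527398]), 'moment': array([-0.00521635, -0.01947538, -0.03577867]), 'grip_width': 0.09394451068621394}
top {'fx': 379.9668119654971, 'fy': 379.9668119654971, 'cx': 279.53869804941496, 'cy': 210.23613717223748, 'k1': -0.06582148928273937, 'eye': array([0.35557406, 0.04570666, 0.82708713]), 'attitude': array([-3.04365840e+00, -1.59395927e-03, -1.55708528e+00])}
pink_box [{'point': [177.7, 203.6], 'conf': 0.88}, {'point': [334.2, 153.0], 'conf': 0.6}]
pink_tab [{'point': [309.2, 161.2], 'conf': 0.69}, {'p
[... 272 characters left out ...]
8263128e-03, -2.55939943e+00])}
pink_box [{'point': [245.4, 207.6], 'conf': 0.94}, {'point': [329.5, 307.2], 'conf': 0.84}]
pink_tab [{'point': [302.3, 282.0], 'conf': 0.83}, {'point': [220.5, 195.3], 'conf': 0.72}]
{'fx': 294.9210546177888, 'fy': 294.9210546177888, 'cx': 280.2078513429977, 'cy': 207.35709596257217, 'k1': 0.0061921980990725265, 'hand_eye': array([[-1.00554767e-03, -2.27295244e-01,  9.73825375e-01,
         2.02718118e-02],
       [-1.71093078e-04, -9.73825814e-01, -2.27295523e-01,
         6.61735507e-02],
       [ 9.99999480e-01, -3.95171264e-04,  9.40339634e-04,
         1.45326132e-04],
       [ 0.00000000e+00,  0.00000000e+00,  0.00000000e+00,
         1.00000000e+00]])}
```

View pics/top0.png

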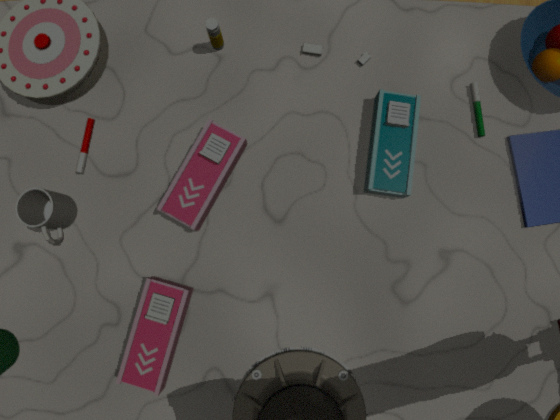

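View pics/side0.png

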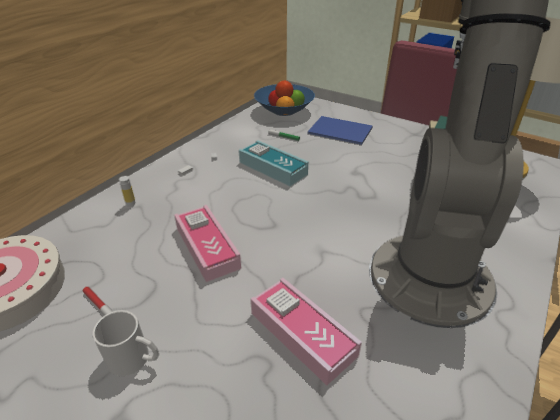

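The top view shows the two pink boxes: A near (row 177, col 204) and B near (334, 153). The teal box is at (145, 393). Image right is the robot's right, so A is likely the one meant. I'll measure it, and check the area around the arm with the wrist camera for a third box.

```bash
cat > h.py <<'E'
import numpy as np, cv2
from scipy.spatial.transform import Rotation as R
from rig import sensors, imaging, job, finder
def rays(info,px):  # px Nx2 (row,col)
    px=np.atleast_2d(px).astype(float)
    x=(px[:,1]-info['cx'])/info['fx'];y=(px[:,0]-info['cy'])/info['fy']
    rd=np.hypot(x,y);r=rd.copy()
    for _ in range(30): r=rd/(1+info['k1']*r*r)
    s=1/(1+info['k1']*r*r)
    return np.c_[x*s,y*s,np.ones(len(x))]
def pose(info,st=None):
    if 'eye' in info: return R.from_euler('xyz',info['attitude']).as_matrix(),np.array(info['eye'])
    Rt=R.from_euler('xyz',st['orientation']).as_matrix();H=info['hand_eye']
    return Rt@H[:3,:3],Rt@H[:3,3]+st['ee_pos']
def pts(info,d,px,st=None):
    M,t=pose(info,st);px=np.atleast_2d(px)
    z=d[px[:,0].astype(int),px[:,1].astype(int)]
    return (rays(info,px)*z[:,None])@M.T+t
def atz(info,px,h,st=None):
    M,t=pose(info,st);v=rays(info,px)@M.T
    return t+v*((h-t[2])/v[:,2])[:,None]
E
python3 - <<'E'
from h import *
for n in ["top","side"]:
    i=imaging.camera_info(n);d=np.load(n+"0.npy");p=cv2.imread(f"pics/{n}0.png")
    hsv=cv2.cvtColor(p,cv2.COLOR_BGR2HSV)
    m=cv2.inRange(hsv,(155,90,60),(179,255,255))
    k,l,s,c=cv2.connectedComponentsWithStats(m)
    for j in range(1,k):
        if s[j,4]<300: continue
        rc=np.argwhere(l==j);P=pts(i,d,rc);q=P[(P[:,2]>.04)&(P[:,2]<.056)]
        if len(q)<50: continue
        (cx,cy),sz,a=cv2.minAreaRect(q[:,:2].astype(np.float32)*1000)
        print(n,s[j],"centre",cx,cy,"size",sz,"ang",a,"z",np.median(q[:,2]))
    # white tabs
    for b,qq in (("pink_tab",finder.look_for.__name__),): pass
i=imaging.camera_info("top");d=np.load("top0.npy")
px=np.array([[148,215],[308,160]])
print(pts(i,d,px),atz(i,px,.052))
i=imaging.camera_info("side");d=np.load("side0.npy")
px=np.array([[218,196],[301,283]]);print(pts(i,d,px),atz(i,px,.052))
p,d=imaging.camera("wrist");cv2.imwrite("pics/w0.png",p)
p=cv2.imread("pics/top0.png")[90:250,130:450];cv2.imwrite("pics/crop.png",cv2.resize(p,None,fx=2.5,fy=2.5,interpolation=2))
E
```

```text
top [ 162  123   78  102 2528] centre 508.1032409667969 211.2090606689453 size (71.72698974609375, 211.271728515625) ang 62.293975830078125 z 0.04458738424831804
top [ 122  281   61  111 2725] centre 172.38565063476562 300.8589172363281 size (72.97399139404297, 211.6709747314453) ang 75.11418151855469 z 0.04452382617679207
side [ 386   41   70   83 4272] centre 454.8913879394531 -1322.046875 size (327.076171875, 33.98381042480469) ang 0.6299861669540405 z 0.048210815530423945
side [ 179  208   57   59 1193] centre 507.19183349609375 210.2227783203125 size (71.50914001464844, 216.49183654785156) ang 62.11332321166992 z 0.04417697404311288
side [  0 247  38  50 851] centre 782.845458984375 533.9844360351562 size (72.94052124023438, 149.51515197753906) ang 61.4169921875 z 0.055571344817544555
side [ 257  282   99   85 2308] centre 170.97662353515625 300.0753479003906 size (71.08871459960938, 211.7816162109375) ang 75.14689636230469 z 0.045217779647725165
[[0.56012854 0.18191047 0.05371723]
 [0.22943476 0.28525341 0.0487384 ]] [[0.56058274 0.1822129  0.052     ]
 [0.22996334 0.28424961 0.052     ]]
[[0.56379573 0.18023299 0.05067138]
 [0.22760877 0.28671956 0.05212982]] [[0.5625116  0.18138559 0.052     ]
 [0.22766779 0.28662783 0.052     ]]
```

View pics/w0.png

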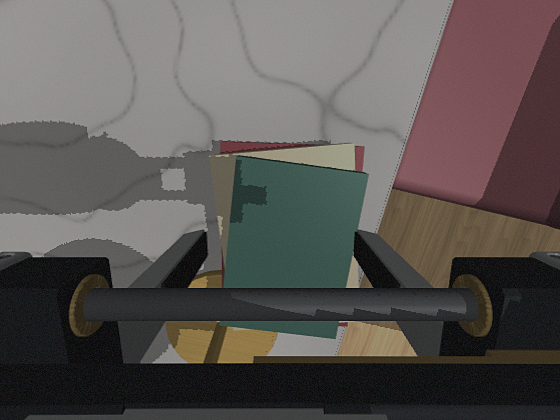

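View pics/crop.png

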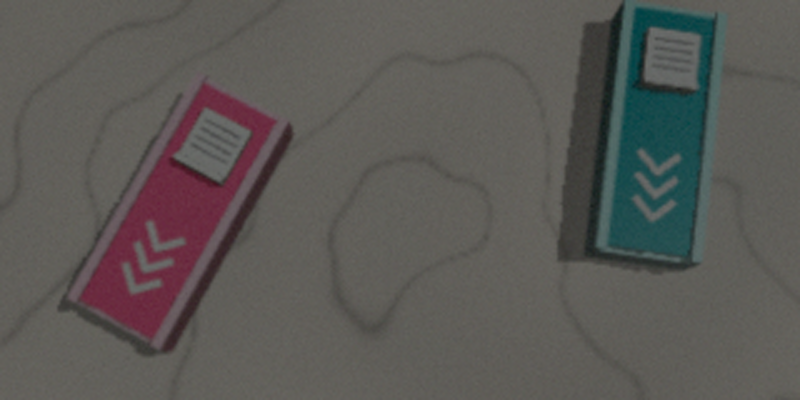

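A's centre measures (0.508, 0.211) in both cameras. Its axis is about -28°, the top is at 44.5 mm, and the tab is at about (0.563, 0.181, 0.052), 62 mm from the centre. Box B is at y=0.30 and there's no third pink box around the arm, so A (y=0.21) is the one farthest right. The enlarged crop shows A with its tab at the far end and the arrows pointing towards the robot. Next I'll plan the transit.

```bash
cat > plan.py <<'E'
from h import *
def shifts(st,goals):  # goals: list of (tcp xyz, tool-z world heading rad or None)
    Rt=R.from_euler('xyz',st['orientation']).as_matrix()
    out=[]
    for g,h in goals:
        s=Rt.T@(np.array(g)-st['ee_pos'])*100
        if h is None: yaw=0
        else:
            v=Rt.T@np.array([np.cos(h),np.sin(h),0]); 
            yaw=np.arctan2(-v[1],v[2])  # rot about x by a: z->(0,-sin a,cos a)
        out.append((np.round(s,2),round(float(yaw),3)))
    return out
E
python3 - <<'E'
from plan import *
st=sensors.observe();print(st['clock'])
Rt=R.from_euler('xyz',st['orientation']).as_matrix();print(Rt.round(3))
a=np.deg2rad(-28);bx=np.array([np.cos(a),np.sin(a),0]);by=np.array([-bx[1],bx[0],0])
c=np.array([.508,.211,0]);tab=c+.063*bx;print(tab)
hz=[np.arctan2(by[1],by[0])+k*np.pi/2 for k in range(4)]
g=tab-.003*bx
# arc: polar interpolation
r0,t0=np.hypot(.156,-.657),np.arctan2(-.657,.156);r1,t1=np.hypot(*g[:2]),np.arctan2(g[1],g[0]);print(r0,t0,r1,t1)
L=[]
for k in range(1,5):
    s=k/4;r=r0+(r1-r0)*s;t=t0+(t1-t0)*s
    L.append(((r*np.cos(t),r*np.sin(t),.404+(.34-.404)*s),None))
for x in shifts(st,L): print(x)
for h in hz: print(np.rad2deg(h),shifts(st,[((g[0],g[1],.34),h)]))
E
```

```text
0.35
[[-0.     0.973  0.232]
 [ 0.     0.232 -0.973]
 [-1.    -0.    -0.   ]]
[0.5636257  0.18142329 0.        ]
0.6752666140125692 -1.3376705568374592 0.5900190380749942 0.31506076821432355
(array([ 1.65, 26.22, -7.59]), 0.0)
(array([  3.26,  46.5 , -24.6 ]), 0.0)
(array([  4.86,  57.8 , -47.58]), 0.0)
(array([  6.47,  58.81, -72.29]), 0.0)
62.0 [(array([  6.47,  58.81, -72.29]), -2.419)]
152.0 [(array([  6.47,  58.81, -72.29]), 2.293)]
242.0 [(array([  6.47,  58.81, -72.29]), 0.722)]
332.0 [(array([  6.47,  58.81, -72.29]), -0.848)]
```

Request:
arm_command:
  targets:
    - {"xyz":[0.3,5.5,-0.7],"yaw":-0.12}
    - {"xyz":[0.6,11,-2],"yaw":-0.25}
    - {"xyz":[1,16,-3.6],"yaw":-0.37}
    - {"xyz":[1.3,21.3,-5.5],"yaw":-0.5}
    - {"xyz":[1.6,26.2,-7.6],"yaw":-0.62}
    - {"xyz":[2,31,-10.5],"yaw":-0.75}
    - {"xyz":[2.3,35.5,-13.7],"yaw":-0.87}
    - {"xyz":[2.6,39.6,-17.1],"yaw":-1.0}
    - {"xyz":[3,43.2,-20.8],"yaw":-1.12}
    - {"xyz":[3.3,46.5,-24.6],"yaw":-1.25}
  claw: 0

```text
clock: 1.6
ee_pos: [0.5525, -0.308, 0.3715]
orientation: [1.606, 1.57, 1.523]
force: [0.7, -1.0, 0.8]
grip_width: 0.0005
```

```bash
python3 - <<'E'
from plan import *
st=sensors.observe();print(st['clock'],st['ee_pos'],st['joints'],st['grip_width'])
g=np.array([.561,.1828]);r0,t0=np.hypot(*st['ee_pos'][:2]),np.arctan2(*st['ee_pos'][1::-1]);r1,t1=np.hypot(*g),np.arctan2(g[1],g[0]);L=[]
for k in range(1,11):
    s=k/9 if k<10 else 1
    r=r0+(r1-r0)*s;t=t0+(t1-t0)*s
    L.append(((r*np.cos(t),r*np.sin(t),st['ee_pos'][2]*(1-s)+.34*s),np.deg2rad(62)))
for x in shifts(st,L): print(x)
E
```

```text
1.6 [ 0.55249265 -0.30799608  0.37146956] [ 0.66729489  0.40880063 -0.33870285  1.72021913  0.15352439  1.03876236
  0.19348475] 0.0004659776562234694
(array([0.35, 5.53, 1.7 ]), -1.165)
(array([ 0.7 , 11.15,  2.88]), -1.165)
(array([ 1.05, 16.81,  3.52]), -1.165)
(array([ 1.41, 22.46,  3.65]), -1.165)
(array([ 1.76, 28.06,  3.25]), -1.165)
(array([ 2.11, 33.55,  2.35]), -1.165)
(array([ 2.46, 38.9 ,  0.96]), -1.165)
(array([ 2.81, 44.06, -0.9 ]), -1.165)
(array([ 3.16, 48.98, -3.21]), -1.165)
(array([ 3.16, 48.98, -3.21]), -1.165)
```

Request:
arm_command:
  targets:
    - {"xyz":[0.4,5.5,1.7],"yaw":-0.13}
    - {"xyz":[0.7,11.1,2.9],"yaw":-0.26}
    - {"xyz":[1,16.8,3.5],"yaw":-0.39}
    - {"xyz":[1.4,22.5,3.6],"yaw":-0.52}
    - {"xyz":[1.8,28,3.2],"yaw":-0.65}
    - {"xyz":[2.1,33.5,2.3],"yaw":-0.78}
    - {"xyz":[2.5,38.9,1],"yaw":-0.91}
    - {"xyz":[2.8,44,-0.9],"yaw":-1.04}
    - {"xyz":[3.2,49,-3.2],"yaw":-1.165}
    - {"xyz":[3.2,49,-3.2],"yaw":-1.165}

```text
clock: 2.85
ee_pos: [0.5593, 0.1872, 0.3398]
orientation: [0.663, 1.569, 1.753]
force: [-0.6, -0.9, 0.8]
grip_width: -0.0001
```

```bash
python3 - <<'E'
from plan import *
st=sensors.observe();print(st['clock'],st['ee_pos'],st['joints'],st['qd'].round(3),st['force'])
p,d=imaging.camera("wrist");cv2.imwrite("pics/w1.png",p);np.save("w1.npy",d)
p,d=imaging.camera("side");cv2.imwrite("pics/s1.png",p)
print(finder.look_for("wrist","pink_tab"))
st=sensors.observe();print(st['clock'],st['ee_pos'],st['orientation'])
print(shifts(st,[((.561,.1828,.34),np.deg2rad(62))]))
E
```

```text
2.85 [0.55932333 0.18717614 0.33975264] [ 0.13174267  0.4446373  -0.71846876  1.82951132  0.34224012  0.99461812
  0.36216125] [ 0.047 -0.     0.069 -0.015  0.006  0.009 -0.005] [-0.57056557 -0.85581575  0.82345823]
[{'point': [207.4, 276.2], 'conf': 0.91}]
3.0 [0.56154742 0.18214011 0.33955976] [-2.09658276  1.57053956 -1.01606031]
[(array([-0.04,  0.08,  0.03]), -0.002)]
```

View pics/w1.png

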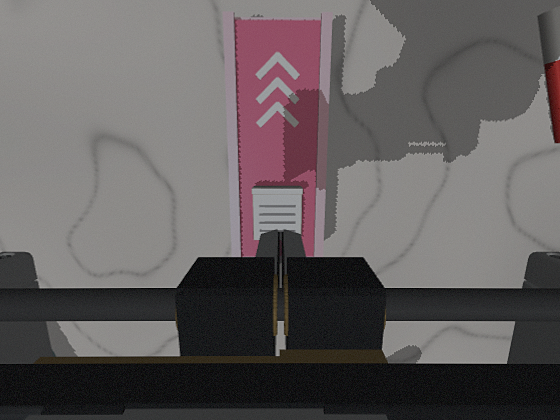

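View pics/s1.png

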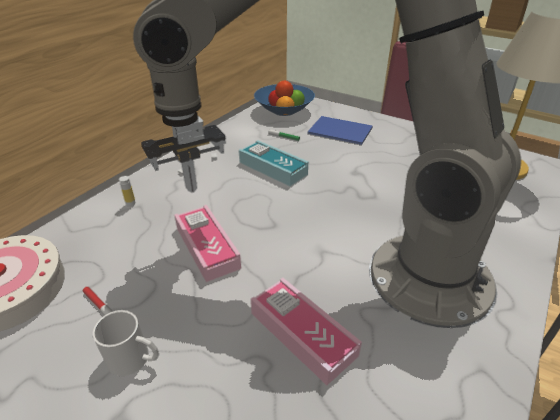

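The wrist view shows the closed fingers over the pink tab. The tab spans cols 253–302, and its rib edge is at row ~187, square with the image. The arm was still settling in that picture, so I'll measure again at rest.

```bash
python3 - <<'E'
from plan import *
st=sensors.observe();i=imaging.camera_info("wrist")
p,d=imaging.camera("wrist")
hsv=cv2.cvtColor(p,cv2.COLOR_BGR2HSV)
cv2.imwrite("pics/c2.png",cv2.resize(p[160:280,220:340],None,fx=5,fy=5,interpolation=0))
print(st['ee_pos'],st['qd'].round(3))
a=np.deg2rad(-28);bx=np.array([np.cos(a),np.sin(a),0]);by=np.array([-bx[1],bx[0],0]);c=np.array([.508,.211,0])
tip=st['ee_pos']+.199*R.from_euler('xyz',st['orientation']).as_matrix()[:,0]
print("tip box",(tip-c)@bx,(tip-c)@by,tip[2])
for r in range(176,240,4):
    q=pts(i,d,[[r,265],[r,290]],st);b=q-c
    print(r,p[r,265],np.c_[b@bx,b@by,q[:,2]].round(4).tolist())
# box edges via pink
m=cv2.inRange(hsv,(155,90,60),(179,255,255));rc=np.argwhere(m);rc=rc[rc[:,0]<250]
P=pts(i,d,rc,st);P=P[(P[:,2]>.035)&(P[:,2]<.05)];b=P-c
for lo in (-.09,-.03,.03):
    s=b[(b@bx>lo)&(b@bx<lo+.04)]@by;print(lo,np.percentile(s,[1,99]))
print((b@bx).min())
E
```

```text
[0.56154742 0.18214011 0.33955976] [ 0.015 -0.001  0.007 -0.002 -0.    -0.002 -0.001]
tip box 0.060872615594861304 -0.0003685000049350816 0.14055976960187574
176 [ 78  63 112] [[0.0304, -0.0144, 0.0435], [0.0305, 0.009, 0.0435]]
180 [ 66  53 104] [[0.0343, -0.0145, 0.0429], [0.0342, 0.009, 0.0436]]
184 [168 165 161] [[0.0355, -0.0137, 0.0597], [0.0357, 0.0085, 0.0591]]
188 [157 152 153] [[0.0394, -0.0138, 0.058], [0.0393, 0.0086, 0.0591]]
192 [158 156 153] [[0.0443, -0.0142, 0.0513], [0.0444, 0.0089, 0.0506]]
196 [157 155 151] [[0.0481, -0.0143, 0.0507], [0.0479, 0.0088, 0.0522]]
200 [126 124 122] [[0.0515, -0.0143, 0.0525], [0.0517, 0.0089, 0.0518]]
204 [158 156 152] [[0.0553, -0.0143, 0.0524], [0.0555, 0.0089, 0.0519]]
208 [123 120 117] [[0.0591, -0.0143, 0.0528], [0.0593, 0.0089, 0.0518]]
212 [162 158 155] [[0.0628, -0.0144, 0.053], [0.0636, 0.009, 0.0501]]
216 [157 155 154] [[0.067, -0.0145, 0.0519], [0.067, 0.0089, 0.0519]]
220 [161 157 154] [[0.0708, -0.0145, 0.0522], [0.0708, 0.009, 0.0522]]
224 [160 159 156] [[0.0746, -0.0146, 0.0525], [0.0748, 0.009, 0.0519]]
228 [163 160 158] [[0.0787, -0.0146, 0.0519], [0.0788, 0.009, 0.0516]]
232 [126 125 124] [[0.0824, -0.0147, 0.0527], [0.0522, 0.0059, 0.1461]]
236 [53 53 52] [[0.0523, -0.0091, 0.1532], [0.0526, 0.0057, 0.1524]]
-0.09 [-0.03536434  0.03535507]
-0.03 [-0.03497442  0.03570123]
0.03 [-0.03512583  0.0361842 ]
-0.10546794698418101
```

View pics/c2.png

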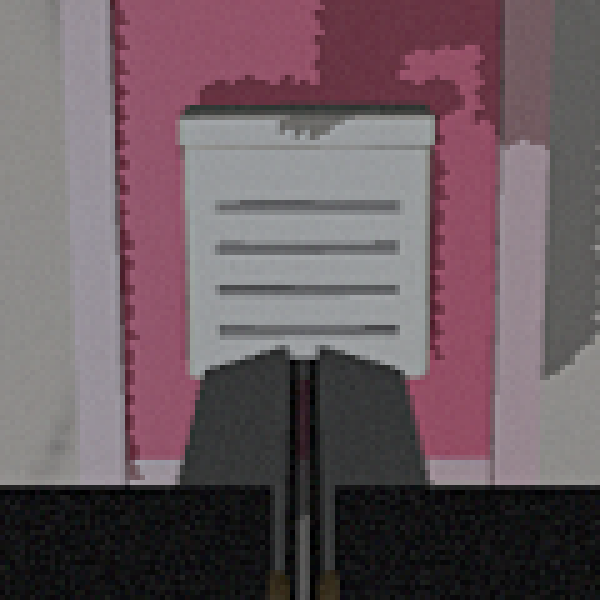

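The rib lies at box-x 0.035–0.041 and is 59 mm high. The flat top is at 52 mm, and the fingertip is centred at box-x 0.061, y ≈ 0. Next I move 4 mm towards the rib (tool +y) and press down about 5 mm.

Request:
arm_command:
  targets:
    - {"xyz":[2,0.4,0],"yaw":0}
    - {"xyz":[4,0.4,0],"yaw":0}
    - {"xyz":[6,0.4,0],"yaw":0}
    - {"xyz":[7.5,0.4,0],"yaw":0}
    - {"xyz":[8.1,0.4,0],"yaw":0}
    - {"xyz":[8.4,0.4,0],"yaw":0}
    - {"xyz":[8.7,0.4,0],"yaw":0}
    - {"xyz":[9.0,0.4,0],"yaw":0}
    - {"xyz":[9.3,0.4,0],"yaw":0}
    - {"xyz":[9.4,0.4,0],"yaw":0}
  squeeze: 20

```text
clock: 4.3
ee_pos: [0.5585, 0.1836, 0.2458]
orientation: [-1.166, 1.57, -0.086]
force: [1.5, -0.8, 4.4]
grip_width: 0.0003
```

```bash
cat > chk.py <<'E'
from plan import *
import sys
st=sensors.observe();i=imaging.camera_info("wrist");p,d=imaging.camera("wrist")
cv2.imwrite(f"pics/{sys.argv[1]}.png",p)
a=np.deg2rad(-28);bx=np.array([np.cos(a),np.sin(a),0]);by=np.array([-bx[1],bx[0],0]);c=np.array([.508,.211,0])
tip=st['ee_pos']+.199*R.from_euler('xyz',st['orientation']).as_matrix()[:,0]
f=st['force'];print(st['clock'],"tip box",(tip-c)@bx,(tip-c)@by,tip[2],"F box",f@bx,f@by,f[2],st['qd'].round(3))
E
python3 chk.py w3
```

```text
4.3 tip box 0.05756157064364228 -0.0004025743011347727 0.046755999227346634 F box 1.6980138259257578 -0.004360939558235367 4.386884615779889 [-0.005  0.009  0.005  0.003  0.007 -0.009 -0.006]
```

View pics/w3.png

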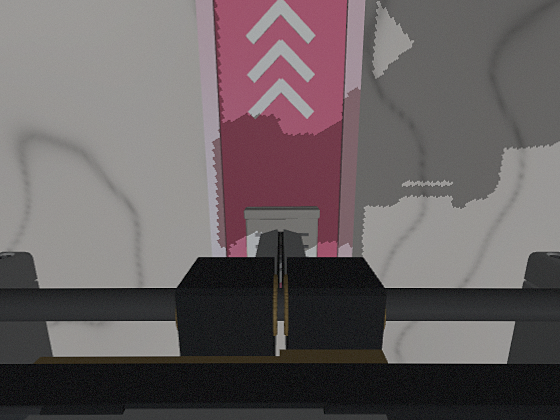

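The tab is pressed about 5 mm at about 4 N, with the fingertip on its flat top behind the rib. Now the first part of the slide, pressing 1 mm deeper.

Request:
arm_command:
  targets:
    - {"xyz":[0.1,0.2,0],"yaw":0}
    - {"xyz":[0.1,0.5,0],"yaw":0}
    - {"xyz":[0.1,0.8,0],"yaw":0}
    - {"xyz":[0.1,1.2,0],"yaw":0}
    - {"xyz":[0.1,1.8,0],"yaw":0}
    - {"xyz":[0.1,2.5,0],"yaw":0}
    - {"xyz":[0.1,3.2,0],"yaw":0}
    - {"xyz":[0.1,3.9,0],"yaw":0}
    - {"xyz":[0.1,4.5,0],"yaw":0}
    - {"xyz":[0.1,5.0,0],"yaw":0}

```text
clock: 5.6
ee_pos: [0.5139, 0.2073, 0.2446]
orientation: [-1.582, 1.57, -0.502]
force: [0.5, -2.1, 4.5]
grip_width: 0.0008
```

```bash
python3 chk.py w4
```

```text
5.6 tip box 0.007119969026789267 -0.0005016164134539006 0.045601281939739724 F box 1.4386512979281654 -1.6555959999283076 4.538872257492802 [-0.037 -0.029 -0.013  0.054 -0.006 -0.028 -0.06 ]
```

View pics/w4.png

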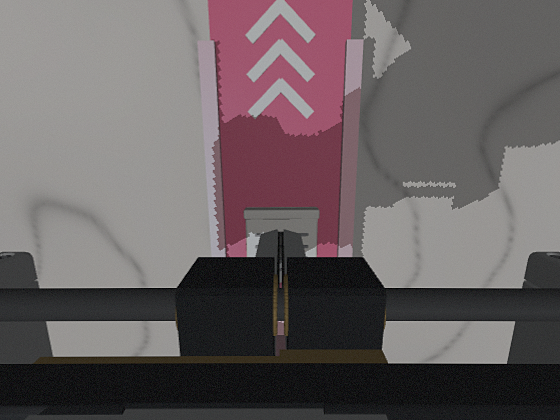

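The rib and fingers look unchanged in the picture while the rails have shifted, so the lid has come about 50 mm with the finger. About 40 mm remains, and I'll push slowly up to the stop.

Request:
arm_command:
  targets:
    - {"xyz":[0,0.6,0],"yaw":0}
    - {"xyz":[0,1.2,0],"yaw":0}
    - {"xyz":[0,1.8,0],"yaw":0}
    - {"xyz":[0,2.4,0],"yaw":0}
    - {"xyz":[0,3.0,0],"yaw":0}
    - {"xyz":[0,3.4,0],"yaw":0}
    - {"xyz":[0,3.8,0],"yaw":0}
    - {"xyz":[0,4.1,0],"yaw":0}
    - {"xyz":[0,4.4,0],"yaw":0}
    - {"xyz":[0,4.5,0],"yaw":0}

```text
clock: 6.9
ee_pos: [0.4739, 0.2291, 0.2448]
orientation: [-0.829, 1.57, 0.251]
force: [4.1, -0.8, 4.5]
grip_width: 0.0005
```

```bash
python3 chk.py w5
```

```text
6.9 tip box -0.038419904365828934 0.00010206310997911361 0.0457740805537048 F box 3.9909367030127183 1.2491559746443137 4.546245037330241 [-0.006 -0.004 -0.002  0.007 -0.001 -0.002 -0.012]
```

View pics/w5.png

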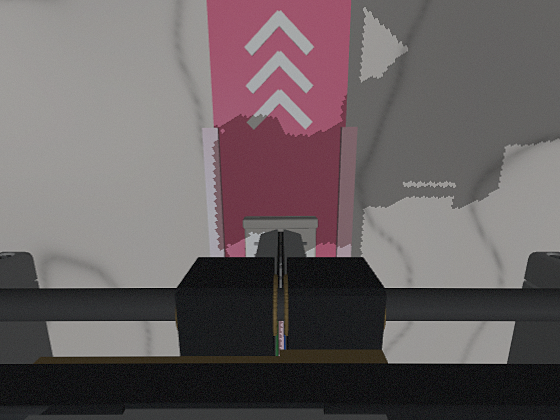

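The force along the rails has risen to 4 N and the finger has slipped a little on the tab, so the lid seems to be at its stop. I'll lift straight up and check.

Request:
arm_command:
  targets:
    - {"xyz":[-0.5,-0.1,0],"yaw":0}
    - {"xyz":[-1.5,-0.2,0],"yaw":0}
    - {"xyz":[-3,-0.2,0],"yaw":0}
    - {"xyz":[-5,-0.2,0],"yaw":0}
    - {"xyz":[-7,-0.2,0],"yaw":0}
    - {"xyz":[-9,-0.2,0],"yaw":0}
    - {"xyz":[-11,-0.2,0],"yaw":0}
    - {"xyz":[-12,-0.2,0],"yaw":0}
    - {"xyz":[-12,-0.2,0],"yaw":0}
    - {"xyz":[-12,-0.2,0],"yaw":0}

```text
clock: 8.2
ee_pos: [0.4754, 0.2279, 0.3642]
orientation: [-1.77, 1.571, -0.69]
force: [-0.2, -0.3, 1.0]
grip_width: 0.0003
```

```bash
python3 chk.py w6; python3 - <<'E'
from plan import *
st=sensors.observe();i=imaging.camera_info("wrist");p,d=imaging.camera("wrist")
a=np.deg2rad(-28);bx=np.array([np.cos(a),np.sin(a),0]);c=np.array([.508,.211,0])
g=np.argwhere(d[:250,262:298]>0)+[0,262];P=pts(i,d,g,st);m=(P[:,2]>.0565)&(P[:,2]<.064)
b=(P[m]-c)@bx;print("rib",m.sum(),np.percentile(b,[2,50,98]) if m.sum() else None)
p,d=imaging.camera("top");cv2.imwrite("pics/t6.png",p)
E
```

```text
8.2 tip box -0.036727231729977494 -0.00037498753461812984 0.16517828016881464 F box 0.0008101075212539992 -0.34734999695971713 0.9845277700721338 [-0.004  0.006  0.     0.002 -0.001  0.001  0.001]
rib 213 [-0.05533499 -0.052479   -0.05023729]
```

View pics/w6.png

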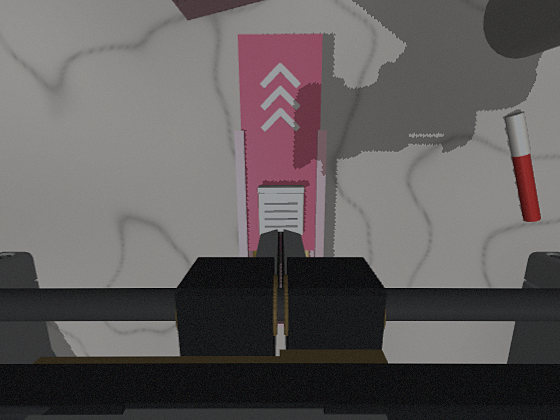

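View pics/t6.png

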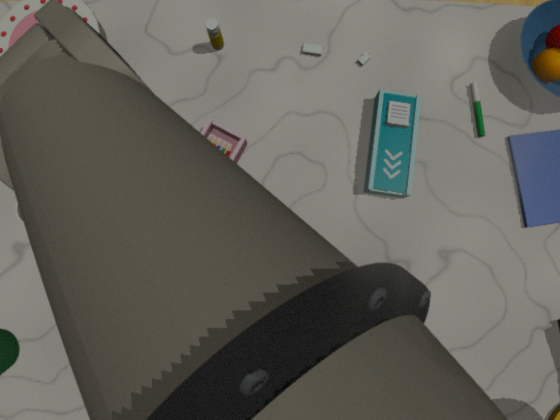

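The rib's middle went from box-x +38 mm to -52.5 mm, about 90 mm, so the lid is fully open. The top view shows the teal lid still shut at (145, 393), and the fingertips are 0.165 m above the table, clear of everything.

```bash
python3 -c "
from rig import job
print(job.job_done())"
```

```text
the job is handed in; nothing more can be done
None
```

The lid of the right-hand pink pencil box is fully open. I pressed its white tab about 6 mm with the closed fingertips, slid the lid to its stop with the tab held down, then lifted clear and handed the job in. That took about 8.4 of the 29 s.

- **Pink lid:** the rib on the tab moved about 90 mm, measured with the wrist camera after I let go. The force along the rails rose to about 4 N at the end, which fits the lid being at its stop.
- **Teal lid:** the last top-camera picture shows it still shut. I judged this by eye and did not measure it.
- **Robot:** at rest with the fingertips about 0.165 m above the table. The force reading is near its starting value (about 1 N left over).

None of the checks failed or disagreed.

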